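# Free the ratchet pawl and push the stirrer drive down onto the culture vessel

### The arm

A 6-joint arm with a two-finger parallel gripper is mounted at the origin on the work surface. World frame = base frame: x ahead of the robot, y to its left, z up, the work surface at z = 0. Lengths are in mm, angles in degrees, forces in N, time in s.
With the tool pointing down it reaches from about 350 to 850 mm from the base axis. Payload 8.1 kg.
Tool frame: the origin (TCP) lies between the finger pads; the fingertips stand ahead of it and the grasp point (between the pads) lies 2 mm behind it (nose_length is the z of the fingertips in the tool frame, in mm); z points along the fingers, y is the direction in which the jaws open and shut (so a half turn about z gives the same grasp; the last joint's range is limited). The gripper opens to 85 mm and grips with 20 to 120 N. Pads are 22 mm wide; open, the fingers measure 114 mm over their backs; the gripper's body (76 mm by 85 mm) begins 54 mm behind the grasp point. The pads swing forward as they close: fully open they stand 13 mm farther back than shut.
Start: joints at [-71.242, 7.471, 85.268, -0, 87.261, -4.893], TCP at [240.725, -549.597, 248.292] pointing down, gripper open.
Joint ranges: [-169.43, 169.43], [-51.17, 129.36], [1.28, 143.12], [-76.62, 256.62], [0, 156.53], [-152.29, 152.29]. Speed limits (degrees/s): [136.94, 136.94, 159.86, 180, 180, 180].

### API

Orientations are given as [roll, pitch, yaw] about the fixed x, y, z axes, in that order (R = Rz(yaw) Ry(pitch) Rx(roll)).
In Python, from bench import * gives the robot as it stands.
- The arm moves only by the tool jog_arm, never from a script. Its argument "plan" is a list of rows, each a list of 3 entries, a list of its own where there are three numbers: the turn, a rotation vector about the tool's x, y, z in degrees, then the shift along the tool's x, y, z in m, then the gripper's target within -1 to 1 (fully open at 1, half-way at 0, shut at -1). A call has 1 to 12 rows; each row is the pose to reach, as a shift and turn from the pose commanded when the call began, along the tool's axes at that moment; what a row does not reach only later rows make up. A row lasts 1/8 s, in which the tool goes at most 62.5 mm and 10.7 degrees, less where a joint would pass 70% of its speed; a pose out of reach is approached as far as the arm can. A call with a gripper value outside its range is refused whole. The fingers move at their own pace and stop on an object; "force" is the grip in N (left out, the last holds). Time passes only in rows, so rows that repeat a pose let the fingers close. It gives the time, the measured TCP pose, the force and the opening at its end, in the units of the state.
- sense(): the state, without advancing time (a new reading comes with each control period).
- snapshot(name): name is "side" or "top" or "wrist"; returns (picture, depth): 384x512x3 uint8, blue, green, red; 384x512 float32, mm along the optical axis (not along the pixel's ray), 0 where there is no reading.
- camera_info(name): a dict with "fov_y" (degrees; the focal length in pixels is half the picture's height over the tangent of half this angle, whatever the lens; pixels are square), "cx", "cy" (the principal point, pixels), "origin" and "orientation" of the camera in the world. Camera axes: x right, y down, z forward; pixel columns grow to the right and rows downward; lengths in mm; the calibration is good to about 2 mm. A picture is of the moment at which its call begins: read the wrist's pose just before it. camera_info takes no time and is no camera call; for the wrist camera it gives the pose at the moment of the call.
- hand_in(): hands the job in, once; it reports no verdict.
The state is a dict: "time": time; "joint_pos": joint angles; "qd": joint speeds; "joint_efforts": joint torques, N m; "tool_pos": TCP position; "tcp_rot": TCP orientation; "ft_force": force on the tool from outside, world axes, zero at the start; "wrist_torque": the same for the moment, N m; "finger_gap": finger opening in mm.
Only numpy, scipy, OpenCV 4.12 (cv2) and the standard library are available. Lean on these libraries where they do the work, as an engineer would, in place of code of your own. Each camera call takes 0.05 s, during which the arm holds its last target.

### The job

The stirrer drive of this bench culture vessel is held up on its ratchet arm. Press the pawl's thumb pad all the way down so that the pawl swings free of the toothed wheel (it stays where it is put), then push the drive arm down by its cross bar, past the teeth, until the drive sits fully home on the vessel's head plate. Only press and push, gently, with the fingertips: do not grip the stand or lift the arm above its raised position, leave the beaker, bottle and jar alone, and finish clear of everything.

Things in the scene. Friction and masses are not known exactly. Their poses are not given: they have to be found in the camera images.
- stand: Fixed steel stand on a 350 x 120 mm base plate. Origin: on the bench straight below the arm's hinge; +x points along the arm from hinge to cross bar, z up, hinge line along y. Base plate x -130 to +220 mm. Cheek plates at the hinge, 168 mm high. Fixed glass vessel at x 140 mm, head plate 100 mm across, top at 112 mm. Pawl and thumb pad lie at negative x.
- hinge_center (a point): Centre of the drive arm's hinge, 150 mm above the bench, in the middle between the cheek plates; axes as the stand's.
- drive_arm (a joint): Arm angle, rad: 0 = raised 0.87 rad above level, growing as it goes down; 0.87 = level, end stop, drive home. Starts at 0 to 0.16. The hinge is stiff (1.3 N m): the arm stays where left; 5 to 12 N down on the bar moves it once the pawl is free. With the pawl engaged it stops dead on a tooth at about 0.18.
- push_bar (a point): Centre of the cross bar at the arm's free end: round black rubber bar, 22 mm thick, 70 mm long along the stand's y, 215 mm from the hinge centre. Push it from above, following its arc round the hinge. A motor 54 mm across stands on the arm 75 mm inward of the bar, 48 mm above the arm's middle line.
- pawl (a joint): Pawl angle, rad: 0 = nose in the teeth, 0.30 = end stop, fully released. Its pin is stiff: it stays wherever it is left. The pad needs about 4 N.
- pawl_pad (a point): Centre of the top face of the pawl's black thumb pad (34 mm along the stand's x, 30 mm along y), 130 mm behind the hinge, about 219 mm above the bench. Pressing it down 21 mm releases the pawl fully; it turns about a pin parallel to the stand's y, 70 mm nearer the hinge and 22 mm lower.
- beaker: Loose empty clear beaker, 72 mm across, 85 mm high, a bystander; origin at the centre of its underside.
- bottle: Loose white bottle, 52 mm across, 110 mm high, a bystander; origin at the centre of its underside.
- jar: Loose brown glass jar, 54 mm across, 60 mm high, a bystander; origin at the centre of its underside.

How it is judged (in metres and radians):
On the way, in this order (a step that is already met when the one before it is completed fails the run):
1. the pawl is pressed over and clear of the teeth (value of joint pawl above 0.22 rad), for 0.2 s.
2. the arm is pushed down fully home (value of joint drive_arm above 0.83 rad), for 0.2 s.
At the end, for the whole second after the job is handed in: The drive arm is within 0.04 rad of its lower stop (joint above 0.83), the pawl stays released (above 0.22), and beaker, bottle and jar stand within 20 mm of where they started (value of joint drive_arm above 0.83 rad and value of joint pawl above 0.22 rad and distance of each of beaker, bottle, jar from where it was at the start of the episode below 0.02 m); the robot touches nothing.
It fails at once if the arm is lifted above its raised position (value of joint drive_arm below -0.05 rad).
It fails at once if a bystander is moved, lifted or tipped (distance of any of beaker, bottle, jar from where it was at the start of the episode above 0.03 m or angle between any of beaker, bottle, jar's own z axis and vertical above 0.5 rad).
It fails at once if the stand, its arm or its pawl is gripped hard or rammed (contact force between the fingers and stand above 80 N).
It also fails if it takes over 42 s, if anything falls off the work surface, if the arm or the gripper's body presses on something with over 40 N, if the wrist force passes 120 N, or if a joint passes its speed limit or range.

## Working session

There is one attempt and no reset: what is moved stays moved. The work goes in short steps, Python scripts to look and compute and a tool call to move; the robot and the scene stay as the last step left them, time stands still between calls to the robot, and variables do not carry over. Pictures are saved under pics/ and viewed, and the job is handed in when it is done.

Besides the shell and the picture viewer there is one more tool, called after ">>>" as name(argument=value, ...), one argument or row to a line, values as JSON. jog_arm: Moves the arm, as the interface text tells. Its arguments: {"type":"object","properties":{"plan":{"type":"array","items":{"type":"array"}},"force":{"type":"number"}},"required":["plan"]}

```bash
mkdir -p pics; ls
python3 - <<'E'
from bench import *
import cv2, numpy as np
print(sense())
for n in ("side","top","wrist"):
    print(n,camera_info(n))
    p,d=snapshot(n); cv2.imwrite(f"pics/{n}0.png",p); np.save(f"pics/{n}0.npy",d)
E
```

```text
pics
{'time': 0.0, 'joint_pos': array([-7.12407798e+01,  7.51555774e+00,  8.53291590e+01,  1.74564381e-03,
        8.72603287e+01, -4.89548641e+00]), 'qd': array([-0.01677916, -0.00915673,  0.00992783, -0.03372075,  0.00481952,
       -0.05245749]), 'joint_efforts': array([ 2.00475342e-04, -5.69391525e+01, -5.00554132e+01, -2.15506711e-04,
        1.42918172e-02, -6.34330536e-05]), 'tool_pos': array([ 240.57694469, -549.10138186,  247.24085529]), 'tcp_rot': array([-1.79895487e+02, -1.07015368e-02,  2.36546118e+01]), 'ft_force': array([-0.57113803, -0.45480672,  0.51859127]), 'wrist_torque': array([-0.0184357 , -0.02910498, -0.00900955]), 'finger_gap': 85.20153495450423}
side {'fov_y': 49.02214591369196, 'cx': 256.23467472972783, 'cy': 186.85828755447935, 'origin': array([144.84997809, 672.7025346 , 754.76156702]), 'orientation': array([-127.32230994,   -0.2471787 , -143.91004582])}
top {'fov_y': 53.938027386376774, 'cx': 251.86974473853905, 'cy': 187.16727490560208, 'origin': array([530.26784983,  82.82915033, 979.16521505]), 'orientation': array([-177.95766147,   -0.73673399,  -90.5748165 ])}
wrist {'fov_y': 69.79832066297209, 'cx': 253.38006441239904, 'cy': 192.02796285493525, 'origin': array([ 305.17128589, -521.06423875,  373.04183372]), 'orientation': array([ 1.64093185e+02,  9.06665648e-02, -6.63122433e+01])}
```

View pics/side0.png

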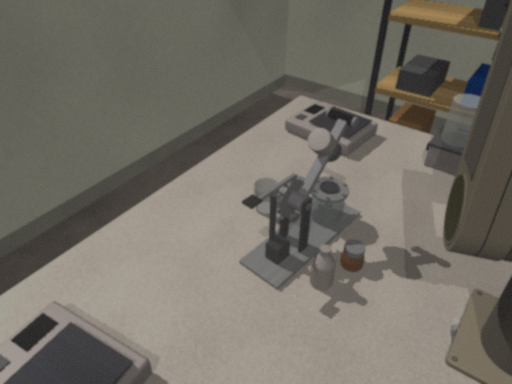

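View pics/top0.png

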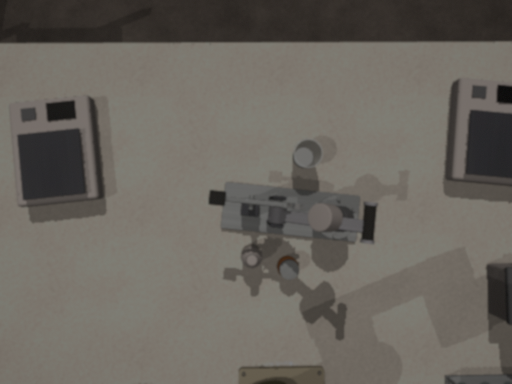

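The top view shows the pad near pixel (217,198), the bar near (370,222) and the base plate between them. The beaker is at (306,154), the bottle at (252,257) and the jar at (288,266). In the side view the pad is at (251,201) and the bar at about (335,150).

```bash
cat > h.py <<'E'
import numpy as np, cv2
from scipy.spatial.transform import Rotation as Ro
def cam(ci):
    f=192/np.tan(np.radians(ci["fov_y"]/2)); return f,ci["cx"],ci["cy"],np.array(ci["origin"]),Ro.from_euler("xyz",ci["orientation"],degrees=True).as_matrix()
def pts(ci,u,v,d):
    f,cx,cy,o,R=cam(ci); u=np.asarray(u,float);v=np.asarray(v,float);d=np.asarray(d,float)
    return np.stack([(u-cx)/f*d,(v-cy)/f*d,d],-1)@R.T+o
def proj(ci,P):
    f,cx,cy,o,R=cam(ci); q=(np.asarray(P)-o)@R; return q[...,:2]/q[...,2:]*f+[cx,cy]
def plane(ci,u,v,z):
    f,cx,cy,o,R=cam(ci); r=R@np.array([(u-cx)/f,(v-cy)/f,1]); return o+r*(z-o[2])/r[2]
E
python3 - <<'E'
from bench import *; from h import *
for n in ("top","side"):
    ci=camera_info(n); p=cv2.imread(f"pics/{n}0.png"); d=np.load(f"pics/{n}0.npy")
    print(n,(d==0).mean())
    v,u=np.mgrid[:384,:512]; P=pts(ci,u,v,d)
    if n=="top":
        for nm,(a,b,c,e) in dict(pad=(205,188,230,208),bar=(358,198,382,245)).items():
            q=P[b:e,a:c]; g=p[b:e,a:c].max(2); m=(g<45)&(q[...,2]>120)&(d[b:e,a:c]>0)
            cc=cv2.minAreaRect(np.argwhere(m).astype(np.float32)[:,::-1])
            print(nm,m.sum(),np.median(q[m],0),q[m].min(0),q[m].max(0),cc[0][0]+a,cc[0][1]+b,cc[1:])
        m=(P[...,2]>6)&(P[...,2]<18)&(d>0); m[:150]=0;m[250:]=0;m[:,:200]=0;m[:,400:]=0
        xy=P[m][:,:2].astype(np.float32); print("base",m.sum(),cv2.minAreaRect(xy),np.median(P[m][:,2]))
        for z in ((217,198),(370,222),(323,216),(306,154),(252,257),(288,266)): print(z,P[z[1],z[0]].round(1))
    big=cv2.resize(p[130:300,190:400],None,fx=3.5,fy=3.5,interpolation=cv2.INTER_CUBIC) if n=="top" else cv2.resize(p[90:300,220:390],None,fx=2.8,fy=2.8,interpolation=cv2.INTER_CUBIC)
    cv2.imwrite(f"pics/{n}0b.png",cv2.convertScaleAbs(big,alpha=1.6))
E
```

```text
top 0.0040130615234375
pad 169 [536.29806636 143.18506165 218.74981563] [523.98665878 128.92919564 215.75723745] [550.3569153  157.35790697 222.99107386] 217.0990104675293 197.50990104675293 ((14.229032516479492, 11.940446853637695), 5.710593223571777)
bar 322 [ 490.18491757 -132.1938161   310.58101516] [ 460.1559336  -142.87345116  303.29527712] [ 518.57731031 -122.35799246  314.66264997] 368.4655179977417 222.41379356384277 ((9.965457916259766, 32.636871337890625), 4.763641834259033)
base 3377 ((537.218505859375, -25.013427734375), (242.71774291992188, 361.9508972167969), 2.7856576442718506) 11.806453228055943
(217, 198) [536.2 143.3 216.9]
(370, 222) [ 490.3 -134.3  312.8]
(323, 216) [500.8 -55.9 289.2]
(306, 154) [650.  -71.8   2.8]
(252, 257) [401.2  72.7 110.6]
(288, 266) [370.5 -15.2  57.4]
side 0.004033406575520833
```

View pics/top0b.png

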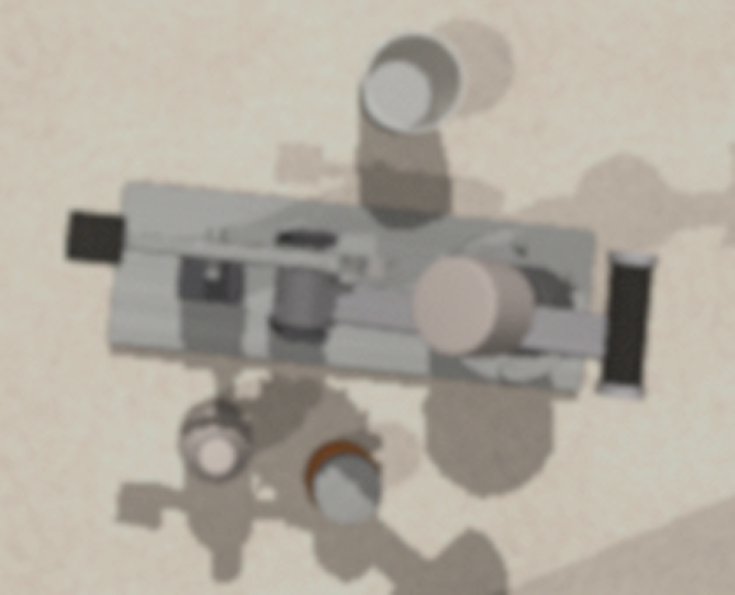

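View pics/side0b.png

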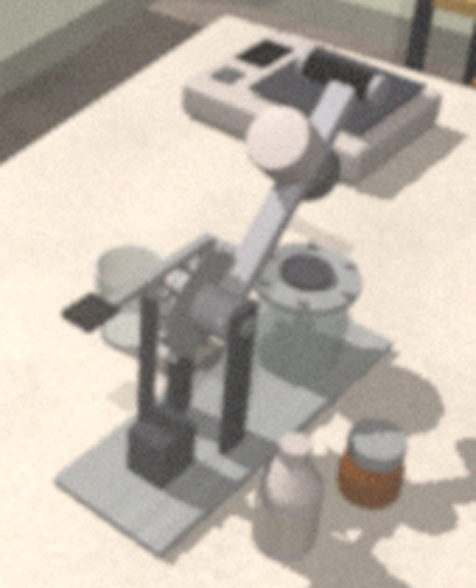

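Run:
```python
import bench
from bench import *; from h import *
print([x for x in dir(bench) if not x.startswith('__')], getattr(bench,'nose_length',None))
ci=camera_info("top")
C=np.array([plane(ci,190+a/3.5,130+b/3.5,10)[:2] for a,b in ((125,183),(595,230),(578,395),(110,350))])
print(C.round(1)); 
for i in range(4): print(np.linalg.norm(C[i]-C[(i+1)%4]).round(1))
ex=(C[1]+C[2]-C[0]-C[3]); ex/=np.linalg.norm(ex); ey=np.array([-ex[1],ex[0]]); c=C.mean(0); o=c-45*ex
print("ex",ex,"ey",ey,"yaw",np.degrees(np.arctan2(ex[1],ex[0])),"origin",o)
pad=plane(ci,217.1,197.5,219)[:2]; bar=plane(ci,369.5,222.4,312)[:2]
for n,q in(("pad",pad),("bar",bar)): print(n,q,(q-o)@ex,(q-o)@ey)
```

```text
['PlanningError', 'camera_info', 'hand_in', 'nose_length', 'sense', 'snapshot'] 17.0
[[ 577.9  137.1]
 [ 540.  -208.5]
 [ 419.2 -193.5]
 [ 455.8  149. ]]
347.7
121.7
344.5
122.6
ex [-0.10772973 -0.99418022] ey [ 0.99418022 -0.10772973] yaw -96.1844611214692 origin [503.07955628  15.74348292]
pad [537.14972062 142.94052733] -130.127154977682 20.168979704033354
bar [ 489.55966525 -133.6481172 ] 149.97866773213875 2.6527090541687084
```

>>> jog_arm(
  plan=[
    [[0,0,0],[0,0,-0.05],-1],
    [[0,0,0],[0,0,-0.1],-1],
    [[0,0,-10],[0,0,-0.15],-1],
    [[0,0,-20],[0.04,-0.037,-0.15],-1],
    [[0,0,-30],[0.08,-0.075,-0.15],-1],
    [[0,0,-40],[0.12,-0.112,-0.15],-1],
    [[0,0,-50],[0.16,-0.15,-0.15],-1],
    [[0,0,-60],[0.2,-0.188,-0.15],-1],
    [[0,0,-60],[0.24,-0.225,-0.15],-1],
    [[0,0,-60],[0.275,-0.258,-0.15],-1],
    [[0,0,-60],[0.275,-0.258,-0.15],-1],
    [[0,0,-60],[0.275,-0.258,-0.15],-1],
  ],
  force=30,
)

```text
time: 1.65
tool_pos: [389.0, -203.2, 398.1]
tcp_rot: [-180.0, 0.0, 83.7]
ft_force: [-0.6, -0.2, -0.1]
finger_gap: -0.1
```

>>> jog_arm(
  plan=[
    [[0,0,0],[0.045,0.014,0],-1],
    [[0,0,0],[0.09,0.027,0],-1],
    [[0,0,0],[0.135,0.041,0],-1],
    [[0,0,0],[0.18,0.055,0],-1],
    [[0,0,0],[0.225,0.068,0],-1],
    [[0,0,0],[0.27,0.082,0],-1],
    [[0,0,0],[0.315,0.096,0],-1],
    [[0,0,0],[0.36,0.109,0],-1],
    [[0,0,0],[0.36,0.109,0.04],-1],
    [[0,0,0],[0.36,0.109,0.08],-1],
    [[0,0,0],[0.36,0.109,0.12],-1],
    [[0,0,0],[0.36,0.109,0.137],-1],
  ],
)

```text
time: 3.15
tool_pos: [536.5, 140.9, 258.0]
tcp_rot: [-179.7, 0.1, 83.5]
ft_force: [0.7, 0.3, 0.3]
finger_gap: 0.2
```

Run:
```python
from bench import *; from h import *
s=sense(); print(s["time"],s["tool_pos"],s["tcp_rot"],s["ft_force"])
for n in ("side","wrist"):
    p,d=snapshot(n); 
    if n=="side": p=cv2.resize(p[90:300,220:390],None,fx=2.8,fy=2.8,interpolation=cv2.INTER_CUBIC)
    cv2.imwrite(f"pics/{n}1.png",cv2.convertScaleAbs(p,alpha=1.5))
```

```text
3.15 [536.47459896 140.94374342 257.99329581] [-1.79741355e+02  9.13871620e-02  8.35287453e+01] [0.70597122 0.25669963 0.2690855 ]
```

View pics/side1.png

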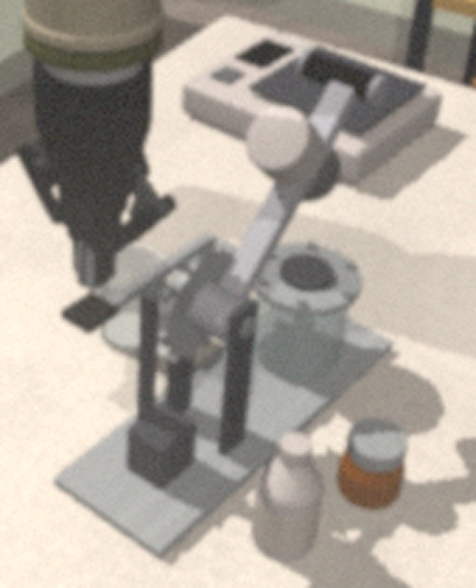

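View pics/wrist1.png

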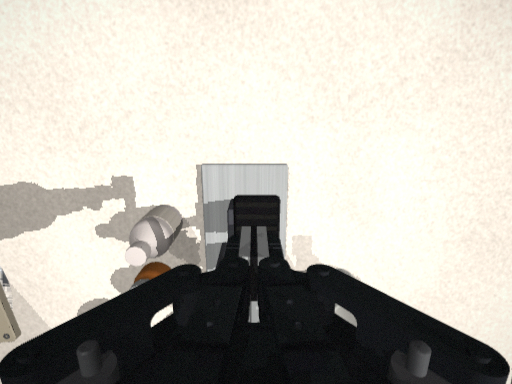

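The fingertips are just above the pad: side crop tips at (92,280) over the pad at (90,312), and in the wrist view the tips at (253,240) are centred on the pad at (256,210). Pressing now.

>>> jog_arm(
  plan=[
    [[0,0,0],[0,0,0.006],-1],
    [[0,0,0],[0,0,0.012],-1],
    [[0,0,0],[0,0,0.017],-1],
    [[0,0,0],[0,0,0.02],-1],
    [[0,0,0],[0,0,0.023],-1],
    [[0,0,0],[0,0,0.026],-1],
    [[0,0,0],[0,0,0.029],-1],
    [[0,0,0],[0,0,0.032],-1],
    [[0,0,0],[0,0,0.034],-1],
    [[0,0,0],[0,0,0.036],-1],
    [[0,0,0],[0,0,0.036],-1],
  ],
)

```text
time: 4.62
tool_pos: [537.3, 142.7, 225.2]
tcp_rot: [180.0, 0.0, 83.6]
ft_force: [1.2, 2.5, 3.9]
finger_gap: -0.2
```

>>> jog_arm(
  plan=[
    [[0,0,0],[0,0,0.002],-1],
    [[0,0,0],[0,0,0.004],-1],
    [[0,0,0],[0,0,0.0055],-1],
    [[0,0,0],[0,0,0.007],-1],
    [[0,0,0],[0,0,0.007],-1],
  ],
)

```text
time: 5.25
tool_pos: [537.2, 142.7, 218.0]
tcp_rot: [-180.0, 0.0, 83.7]
ft_force: [1.1, 3.4, 3.4]
finger_gap: 0.0
```

>>> jog_arm(
  plan=[
    [[0,0,0],[0,0,0.0012],-1],
    [[0,0,0],[0,0,0.002],-1],
    [[0,0,0],[0,0,0.002],-1],
  ],
)

```text
time: 5.62
tool_pos: [537.3, 142.7, 217.1]
tcp_rot: [180.0, 0.0, 83.6]
ft_force: [-2.0, 4.1, 9.3]
finger_gap: 0.1
```

>>> jog_arm(
  plan=[
    [[0,0,0],[0,0,0.001],-1],
    [[0,0,0],[0,0,0.002],-1],
    [[0,0,0],[0,0,0.002],-1],
  ],
)

```text
time: 6.0
tool_pos: [537.6, 142.7, 216.7]
tcp_rot: [179.9, -0.0, 83.7]
ft_force: [-5.8, 2.2, 18.6]
finger_gap: 0.2
```

Force climbs sharply with no travel, so the pawl is at its stop. Rising clear, then over the motor to above the bar.

>>> jog_arm(
  plan=[
    [[0,0,0],[0,0,-0.02],-1],
    [[0,0,0],[0,0,-0.07],-1],
    [[0,0,0],[0,0,-0.125],-1],
    [[0,0,0],[0,0,-0.186],-1],
    [[0,0,0],[-0.045,-0.003,-0.196],-1],
    [[0,0,0],[-0.09,-0.006,-0.196],-1],
    [[0,0,0],[-0.135,-0.008,-0.196],-1],
    [[0,0,0],[-0.18,-0.011,-0.196],-1],
    [[0,0,0],[-0.23,-0.014,-0.196],-1],
    [[0,0,0],[-0.28,-0.017,-0.19],-1],
    [[0,0,0],[-0.28,-0.017,-0.16],-1],
    [[0,0,0],[-0.28,-0.017,-0.15],-1],
  ],
)

```text
time: 7.5
tool_pos: [488.2, -134.3, 362.2]
tcp_rot: [-179.8, -0.0, 83.5]
ft_force: [0.3, -0.0, 0.1]
finger_gap: 0.1
```

Run:
```python
from bench import *; from h import *
s=sense(); print(s["time"],s["tool_pos"],s["tcp_rot"],s["ft_force"])
for n in ("side","top"):
    p,d=snapshot(n); ci=camera_info(n)
    if n=="top":
        print(pts(ci,217,198,d[198,217]),pts(ci,214,198,d[198,214]))
        p=p[130:300,190:400]
    else: p=p[90:300,220:390]
    p=cv2.resize(p,None,fx=2.8,fy=2.8,interpolation=cv2.INTER_CUBIC)
    cv2.imwrite(f"pics/{n}2.png",cv2.convertScaleAbs(p,alpha=1.5))
```

```text
7.5 [ 488.17306574 -134.31958362  362.23878558] [-1.79772533e+02 -2.01215997e-02  8.35385918e+01] [ 0.26005284 -0.02583505  0.11929557]
[536.29864481 144.71177144 199.29583038] [536.37168251 151.02432532 197.81702093]
```

View pics/side2.png

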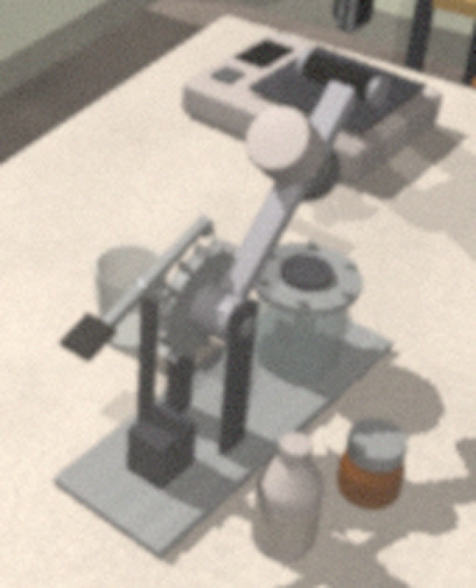

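View pics/top2.png

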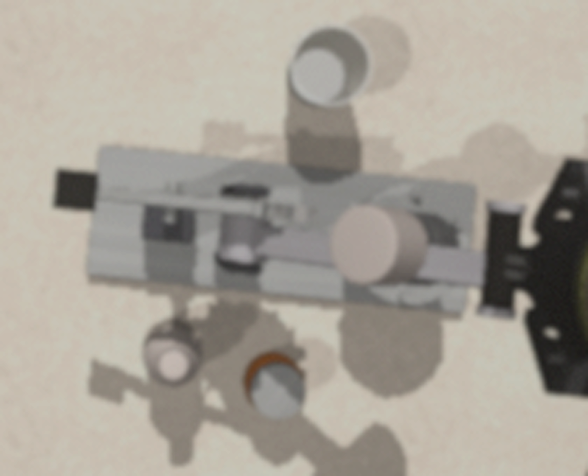

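The side crop shows the pad sunk and the pawl nose, near (210,225), lifted off the wheel. Depth puts the pad top at 199 mm, 20 mm lower than before. In the top crop the fingers are over the bar at about (510,260). Now I'll follow the arc down.

>>> jog_arm(
  plan=[
    [[0,0,0],[0,0,0.012],-1],
    [[0,0,0],[0,0,0.022],-1],
    [[0,0,0],[0,0,0.027],-1],
    [[0,0,0],[0,0,0.03],-1],
    [[0,0,0],[-0.001,0,0.033],-1],
    [[0,0,0],[-0.003,0,0.036],-1],
    [[0,0,0],[-0.007,0,0.04],-1],
    [[0,0,0],[-0.011,0,0.044],-1],
    [[0,0,0],[-0.0145,0,0.048],-1],
    [[0,0,0],[-0.018,0,0.052],-1],
  ],
)

```text
time: 8.85
tool_pos: [487.5, -152.1, 312.4]
tcp_rot: [180.0, 0.0, 83.6]
ft_force: [-0.3, 1.1, 5.2]
finger_gap: -0.1
```

>>> jog_arm(
  plan=[
    [[0,0,0],[-0.005,0,0.006],-1],
    [[0,0,0],[-0.0095,0,0.013],-1],
    [[0,0,0],[-0.015,0,0.022],-1],
    [[0,0,0],[-0.0205,0,0.031],-1],
    [[0,0,0],[-0.0255,0,0.0405],-1],
    [[0,0,0],[-0.03,0,0.0505],-1],
    [[0,0,0],[-0.034,0,0.0605],-1],
    [[0,0,0],[-0.0375,0,0.0705],-1],
  ],
)

```text
time: 9.85
tool_pos: [483.5, -190.9, 242.5]
tcp_rot: [179.9, 0.2, 83.6]
ft_force: [-0.9, -5.1, 6.3]
finger_gap: -0.4
```

>>> jog_arm(
  plan=[
    [[0,0,0],[-0.003,0,0.01],-1],
    [[0,0,0],[-0.005,0,0.02],-1],
    [[0,0,0],[-0.007,0,0.03],-1],
    [[0,0,0],[-0.008,0,0.04],-1],
    [[0,0,0],[-0.009,0,0.048],-1],
    [[0,0,0],[-0.0095,0,0.054],-1],
    [[0,0,0],[-0.0095,0,0.057],-1],
    [[0,0,0],[-0.0095,0,0.057],-1],
  ],
)

```text
time: 10.85
tool_pos: [481.9, -197.8, 184.2]
tcp_rot: [-179.9, -0.1, 83.7]
ft_force: [0.2, -1.3, 1.2]
finger_gap: 0.0
```

>>> jog_arm(
  plan=[
    [[0,0,0],[0,0,0.002],-1],
    [[0,0,0],[0,0,0.004],-1],
    [[0,0,0],[0,0,0.005],-1],
    [[0,0,0],[0,0,0.006],-1],
    [[0,0,0],[0,0,0.006],-1],
  ],
)

```text
time: 11.48
tool_pos: [482.0, -198.1, 178.6]
tcp_rot: [-180.0, -0.0, 83.7]
ft_force: [-0.8, -1.4, 3.3]
finger_gap: 0.1
```

Run:
```python
from bench import *; from h import *
p,d=snapshot("side"); p=p[90:300,220:390]
p=cv2.resize(p,None,fx=2.8,fy=2.8,interpolation=cv2.INTER_CUBIC)
cv2.imwrite("pics/side3.png",cv2.convertScaleAbs(p,alpha=1.5))
```

```text
(no output)
```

View pics/side3.png

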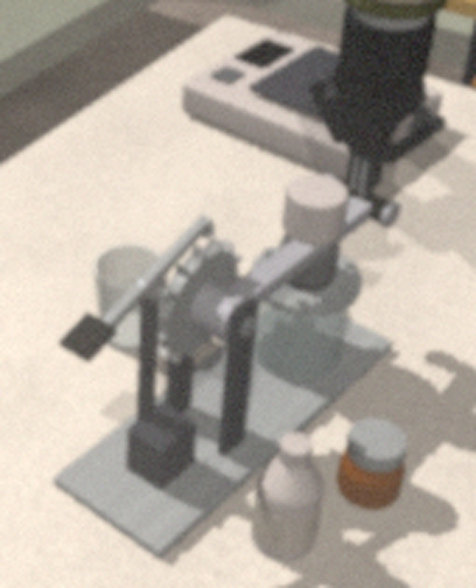

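The arm is nearly level, with the motor at (315,220) over the head plate, the fingers on the bar at (365,190) and the pawl still lifted. I'll press on until the stop shows in the force.

>>> jog_arm(
  plan=[
    [[0,0,0],[0,0,0.001],-1],
    [[0,0,0],[0,0,0.002],-1],
    [[0,0,0],[0,0,0.003],-1],
    [[0,0,0],[0,0,0.003],-1],
  ],
)

```text
time: 12.02
tool_pos: [482.3, -198.2, 177.5]
tcp_rot: [180.0, 0.0, 83.7]
ft_force: [-8.8, 2.2, 16.5]
finger_gap: -0.0
```

>>> jog_arm(
  plan=[
    [[0,0,0],[0,0,0.001],-1],
    [[0,0,0],[0,0,0.0015],-1],
    [[0,0,0],[0,0,0.0015],-1],
  ],
)

```text
time: 12.4
tool_pos: [482.5, -198.3, 177.3]
tcp_rot: [179.9, 0.0, 83.7]
ft_force: [-13.3, 4.2, 25.6]
finger_gap: 0.1
```

>>> jog_arm(
  plan=[
    [[0,0,0],[0,0,-0.01],-1],
    [[0,0,0],[-0.005,0,-0.04],-1],
    [[0,0,0],[-0.02,0,-0.08],-1],
    [[0,0,0],[-0.06,0,-0.12],-1],
    [[0,0,0],[-0.1,0,-0.15],-1],
    [[0,0,0],[-0.14,0,-0.15],-1],
    [[0,0,0],[-0.16,0,-0.15],-1],
    [[0,0,0],[-0.16,0,-0.15],-1],
    [[0,0,0],[-0.16,0,-0.15],-1],
  ],
)

```text
time: 13.52
tool_pos: [464.7, -356.1, 323.6]
tcp_rot: [-180.0, -0.1, 83.7]
ft_force: [-0.1, 0.2, -0.1]
finger_gap: -0.2
```

Run:
```python
from bench import *; from h import *
s=sense(); print(s["time"],s["tool_pos"],s["ft_force"])
for n in ("side","top"):
    p,d=snapshot(n); ci=camera_info(n)
    v,u=np.mgrid[:384,:512]; P=pts(ci,u,v,d)
    if n=="top":
        for w in ((217,198),(252,257),(288,266)): print(w,P[w[1],w[0]].round(1))
        g=p.max(2); m=(g<45)&(P[...,2]>100)&(P[...,2]<200)&(u>340)&(u<420)&(v>190)&(v<260)
        print("bar",m.sum(),np.median(P[m],0),np.percentile(P[m][:,2],[50,95]))
        p=p[130:300,190:400]
    else: p=p[90:300,220:390]
    p=cv2.resize(p,None,fx=2.8,fy=2.8,interpolation=cv2.INTER_CUBIC)
    cv2.imwrite(f"pics/{n}4.png",cv2.convertScaleAbs(p,alpha=1.5))
```

```text
13.525 [ 464.69940253 -356.14893332  323.56163342] [-0.07087968  0.19218239 -0.14485126]
(217, 198) [536.3 144.8 198.2]
(252, 257) [401.3  72.7 111.1]
(288, 266) [370.4 -15.3  56.6]
bar 163 [ 485.49784083 -194.76931429  159.84258167] [159.84258167 162.16212616]
```

View pics/side4.png

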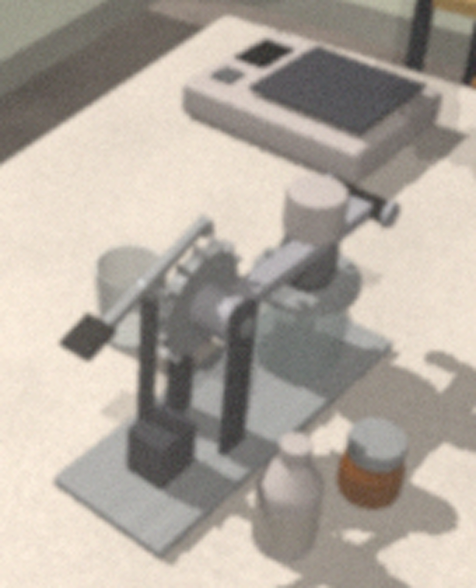

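View pics/top4.png

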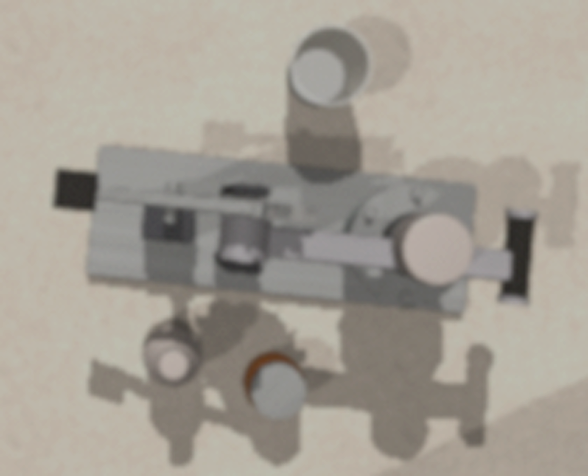

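Both views show the arm level with the motor on the vessel, the bar top at 160–162 mm (161 expected), the pad down at 198 mm, the bystanders where they were and the gripper clear.

```bash
python3 -c "
from bench import *
print(hand_in())"
```

```text
the job is handed in; nothing more can be done
None
```

The drive is home on the vessel's head plate with the pawl released, and I handed the job in after about 13.5 s of the 42 s allowed. No verdict was given.

- **Pawl:** I pressed the thumb pad with the shut fingertips until it hit its stop, where the force climbed to about 19 N with no further travel. The pad was at about 198 mm at the last look, about 20 mm lower than at the start. That is consistent with full release at 21 mm, within camera error.
- **Drive arm:** I pushed the bar down along its arc with about 5–8 N, then pressed until the stop was firm, at about 29 N in total. The bar top measured 160–162 mm against 161 mm expected for level.
- **Bystanders and finish:** The bottle and jar read within 1 mm of their first positions. I checked the beaker only by eye; it looks unmoved in both views. The gripper finished clear, with near-zero force at the wrist.

No check failed or disagreed. I judged the pawl and arm angles from forces and camera depth, since the robot does not report them.

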